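Lay the scraper in its shadow tray and lock the keeper

TASK

Put the red-handled scraper away: it stands on edge in the metal rack and has to lie flat, fully down in its yellow-floored pocket in the black tray, blade in the wide end, so lay it over on the bench first and take it again from above. Then pinch both orange release tabs of the lock knob, swing the blue keeper clockwise over the handle as far as it goes, and let go so that both tabs spring out and lock it. Leave the meter, spool and bottle where they are.

Things in the scene. Friction and masses are not known exactly. Their poses are not given: they have to be found in the camera images.
- scraper: Scraper 165 mm long, 180 g, red handle, steel blade; same either face up. Origin on the handle's centre line; x to the blade tip, y through the thickness, z across the width. Handle x -85 to 10 mm, 30 wide (z), 16 thick (y); blade x 10 to 80 mm, 64 wide, 4 thick, at mid thickness. Starts on edge, z up, origin 38 mm above the bench. Centre of mass near x = -15 mm.
- handle_grip (a point): On the scraper's centre line at its x = -25 mm, a good place to hold the handle (axes as the scraper's). Standing in the rack, the handle's upper edge is 15 mm above it. Leaned over 35 to 40 degrees with the blade's lower edge (32 mm from the centre line) on the bench and let go, the scraper tips flat.
- scraper_tip (a point): Middle of the blade's front edge, on the scraper's centre line (x = 80 mm of the scraper).
- rack: Fixed rack holding the scraper, drawn out straight up (45 mm clears it). Dark steel foot 190 x 90 x 6 mm, origin under its centre, x along the slots to the blade. Two slotted aluminium posts: x 32 to 72 mm (blade slot 8 mm, 42 mm high over the bench) and x -85 to -69 mm (handle slot 21 mm, 38 mm high). Free for fingers between the posts.
- mat: Fixed blue mat 200 (x) by 170 mm, 2 mm thick, free space for laying the scraper over; origin at the centre of its underside.
- tray: Fixed black tray 286 x 110 mm, x -191 to 95 mm, top 22 mm over the bench; origin on the bench under the scraper's place, x to the blade end, z up. Yellow pocket floor 4 mm over the bench. Pocket: handle part x -87.5 to 7.5 mm, 35 wide; blade part x 7.5 to 82.5 mm, 69 wide; finger bays beside the handle x -52 to -2 mm, out to y = +-47 mm. Knob axis upright at x = -139 mm, y = 0.
- pocket (a point): Where the scraper's origin is when it lies home in the pocket (12 mm above the bench); axes as the tray's.
- pocket_head (a point): Where the scraper's tip is when it lies home (x = 80 mm of the tray, 12 mm above the bench).
- knob_grip (a point): On the knob's axis, 56 mm over the bench, the height to pinch the tabs; turns with the knob, x along the keeper, y through the tabs. Grey body 46 (x) by 36 mm (y), top 71 mm over the bench. Orange tabs: outer faces at y = +-30 mm (+-24 pressed), 26 mm wide, tops 66 mm over the bench. Below 31 mm over the bench lie tab feet and a notched ring, radius 44 mm. Gripping along x frees nothing.
- keeper_end (a point): Outer end of the blue keeper, 108 mm from the knob's axis, 37 mm above the bench. Keeper 22 mm wide, its end pad 30 mm long with the underside 24 mm above the bench; it meets a scraper that is not fully down.
- lock_knob (a joint): Knob angle in rad, grows clockwise seen from above. Parked between 0 and 0.27 (keeper to the side, clear of the pocket), where it only has play unless both tabs are pressed. Closed at the end stop 1.5 (keeper along the tray's x, over the handle). Between, released tabs ride on the ring; at 1.5 they spring out into the closing notches. Friction about 0.05 N m.
- tab_left (a joint): Travel in m of the tab at the knob's +y side, 0 = out (locking), 0.006 = fully pressed in. Freed at 0.004. Spring 4 N at 0, 8 N at full travel.
- tab_right (a joint): The same for the tab at the knob's -y side.
- meter: Yellow hand-held meter lying on the bench, 75 x 140 x 34 mm, origin under its centre. Leave alone.
- spool: Aluminium-coloured solder spool, 60 mm across, 46 mm high, standing; origin under its centre. Leave alone.
- flux: White bottle with red cap, 44 mm across, 85 mm high; origin under its centre. Leave alone.
Not all that is in view belongs to the job. There is more than one size of the scraper; the one meant has the size given above.

How it is judged (in metres and radians):
On the way, in this order (a step that is already met when the one before it is completed fails the run):
1. the scraper has been laid flat on the bench or its mat, outside the tray, and let go ((angle between scraper's own y axis and vertical below 0.15 rad or angle between scraper's own y axis and vertical above 2.99 rad) and height (world z) of scraper below 0.016 m and horizontal distance between scraper and pocket above 0.06 m and contact force between the fingers and scraper below 0.05 N), for 0.1 s.
2. the scraper lies released, flat and fully down in its pocket, while the keeper is still parked (horizontal distance between scraper and pocket below 0.006 m and horizontal distance between scraper_tip and pocket_head below 0.006 m and z of scraper in the frame of pocket between -0.004 and 0.003 m and angle between the y axis of scraper and the z axis of tray, either way round below 0.06 rad and contact force between the fingers and scraper below 0.05 N and value of joint lock_knob below 0.4 rad), for 0.2 s.
At the end, for the whole second after the job is handed in: The scraper lies flat (within 0.06 rad) and fully down (within 3 mm) in its pocket, origin and blade tip within 6 mm of their places; the keeper is turned to its stop (above 1.43 rad) and both tabs have sprung out (under 2 mm pressed); all is released and at rest (horizontal distance between scraper and pocket below 0.006 m and horizontal distance between scraper_tip and pocket_head below 0.006 m and z of scraper in the frame of pocket between -0.004 and 0.003 m and angle between the y axis of scraper and the z axis of tray, either way round below 0.06 rad and contact force between the fingers and scraper below 0.05 N and value of joint lock_knob above 1.43 rad and value of joint each of tab_left, tab_right below 0.002 m and linear speed of scraper below 0.02 m/s); the robot touches nothing.
It fails at once if the meter, spool or bottle is moved more than 30 mm (distance of any of meter, spool, flux from where it was at the start of the episode above 0.03 m).
It also fails if it takes over 58 s, if anything falls off the work surface, if the arm or the gripper's body presses on something with over 40 N, if the wrist force passes 120 N, or if a joint passes its speed limit or range.

ROBOT

A 6-joint arm with a two-finger parallel gripper is mounted at the origin on the work surface. World frame = base frame: x ahead of the robot, y to its left, z up, the work surface at z = 0. Lengths are in m, angles in degrees, forces in N, time in s.
With the tool pointing down it reaches from about 0.375 to 0.925 m from the base axis. Payload 5.7 kg.
Tool frame: the origin (TCP) lies on the centre line of the jaws, within the pads' length; the fingertips stand 11 mm ahead of it and the grasp point (between the pads) lies 8 mm behind it; z points along the fingers, y is the line along which they close (so a half turn about z gives the same grasp; the last joint's range is limited). The gripper opens to 85 mm and grips with 20 to 120 N. Pads are 22 mm wide; open, the fingers measure 114 mm over their backs; the gripper's body (76 mm by 85 mm) begins 54 mm behind the grasp point. The pads swing forward as they close: fully open they stand 13 mm farther back than shut.
Start: joints at [-75.693, 20.558, 86.54, -0, 72.909, -6.595], TCP at [0.214, -0.56, 0.242] pointing down, gripper open.
Joint ranges: [-170.27, 170.27], [-57.76, 135], [12.27, 136.19], [-55.21, 235.2], [11.17, 155.16], [-170.74, 170.74]. Speed limits (degrees/s): [136.94, 136.94, 180, 180, 180, 180].

INTERFACE

Orientations are given as a 3x3 rotation matrix whose columns are the frame's x, y, z axes.
In Python, from workcell import r gives the robot as it stands.
- The arm moves only by the tool apply_moves, never from a script. Its argument "rows" is a list of rows, each an object of numbers: "jaw": the closure, from -1 (fully open) to 1 (shut); "x", "y", "z": the shift along the tool's x, y, z in cm; "ax", "ay", "az": the turn, a rotation vector about the tool's x, y, z in degrees. In form: [{"jaw": .., "x": .., "y": .., "z": .., "ax": .., "ay": .., "az": ..}, ...]. A call has exactly 10 rows; each row is the pose to reach, as a shift and turn from the pose commanded when the call began, along the tool's axes at that moment; what a row does not reach only later rows make up. A row lasts 1/10 s, in which the tool goes at most 50 mm and 8.59 degrees, less where a joint would pass 70% of its speed; a pose out of reach is approached as far as the arm can. A call with a gripper value outside its range is refused whole. The fingers move at their own pace and stop on an object; "force" is the grip in N (left out, the last holds). Time passes only in rows, so rows that repeat a pose let the fingers close, or fill a call up. It gives the time, the measured TCP pose, the force, the opening and the grip force at its end, in the units of the state.
- r.read_state(): the state, without advancing time (a new reading comes with each control period).
- r.grab_frame(name): name is "scene" or "top" or "wrist"; returns the picture (480x640x3 uint8, red, green, blue); there is no depth.
- r.calibration(name): a dict with "mtx" (3x3 intrinsics, pixels), "origin" and "orientation" of the camera in the world. Camera axes: x right, y up, looking along -z (the intrinsics and any distortion apply to the point x, -y, -z); pixel columns grow to the right and rows downward; lengths in m; the calibration is good to about 2 mm. A picture is of the moment at which its call begins: read the wrist's pose just before it. calibration takes no time and is no camera call; for the wrist camera it gives the pose at the moment of the call.
- r.finish_job(): hands the job in; it is judged then, once.
The state is a dict: "t": time; "qpos": joint angles; "joint_velocities": joint speeds; "effort": joint torques, N m; "position": TCP position; "orientation": TCP orientation; "ft_force": force on the tool from outside, world axes, zero at the start; "moment": the same for the moment, N m; "gripper_width": finger opening in m; "gripper_force": force on a finger pad.
Only numpy, scipy, OpenCV 4.12 (cv2) and the standard library are available. Lean on these libraries where they do the work, as an engineer would, in place of code of your own. Each camera call takes 0.05 s, during which the arm holds its last target. There are 200 camera calls.

## Working session

There is one attempt and no reset: what is moved stays moved. The work goes in short steps, Python scripts to look and compute and a tool call to move; the robot and the scene stay as the last step left them, time stands still between calls to the robot, and variables do not carry over. Pictures are saved under pics/ and viewed, at most 14 in all, crops included, and the job is handed in when it is done.

Besides the shell and the picture viewer there is one more tool, called after "Emit:" by a JSON object that holds its "method" and its "body". apply_moves: Moves the arm, as the interface text tells. Its arguments: {"type":"object","properties":{"rows":{"type":"array","items":{"type":"object","properties":{"jaw":{"type":"number"},"x":{"type":"number"},"y":{"type":"number"},"z":{"type":"number"},"ax":{"type":"number"},"ay":{"type":"number"},"az":{"type":"number"}}}},"force":{"type":"number"}},"required":["rows"]}

```bash
ls; mkdir -p pics
python3 - <<'E'
from workcell import r
import cv2
for n in("scene","top"):
    im=r.grab_frame(n); cv2.imwrite(f"pics/{n}0.png",im[:,:,::-1]); c=r.calibration(n); print(n,c)
print(r.read_state())
E
```

```text
pics
scene {'mtx': array([[539.4885705 ,   0.        , 324.94080256],
       [  0.        , 539.4885705 , 241.25119222],
       [  0.        ,   0.        ,   1.        ]]), 'origin': array([ 1.03338753, -0.4387448 ,  1.03863875]), 'orientation': array([[ 0.69039664, -0.57321056,  0.44134129],
       [ 0.72326544,  0.55996336, -0.40413876],
       [-0.01547835,  0.59822295,  0.80118021]])}
top {'mtx': array([[453.22625196,   0.        , 317.45729103],
       [  0.        , 453.22625196, 238.78483049],
       [  0.        ,   0.        ,   1.        ]]), 'origin': array([0.40689423, 0.03019784, 0.97730191]), 'orientation': array([[-0.01626563,  0.99602331, -0.08759569],
       [-0.99982809, -0.01698233, -0.00744287],
       [-0.00890085,  0.08745956,  0.9961283 ]])}
{'t': 0.1, 'qpos': array([-7.56949695e+01,  2.05957675e+01,  8.65927257e+01,  1.45446375e-03,
        7.29104084e+01, -6.59389568e+00]), 'joint_velocities': array([ 0.00793315, -0.05380078, -0.10186872, -0.00937123, -0.09453637,
       -0.00989465]), 'effort': array([ 7.99469376e-05, -5.28651917e+01, -2.79350227e+01, -2.17395054e-04,
        5.12349900e-03, -2.82624825e-05]), 'position': array([ 0.21389134, -0.55993347,  0.24151769]), 'orientation': array([[ 9.34213873e-01,  3.56713157e-01, -4.02994136e-04],
       [ 3.56713315e-01, -9.34212392e-01,  1.67863196e-03],
       [ 2.22307991e-04, -1.71195464e-03, -9.99998510e-01]]), 'ft_force': array([ 0.04678776,  0.15586832, -0.16221447]), 'moment': array([-0.02404154,  0.00026033,  0.03086872]), 'gripper_force': 0.0, 'gripper_width': 0.08517863433561443}
```

View pics/top0.png

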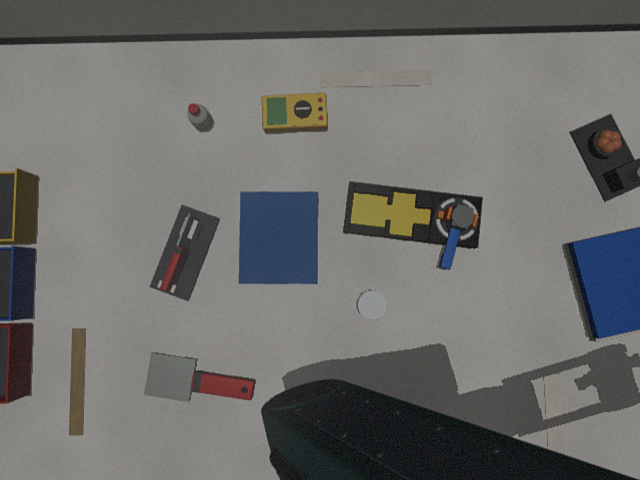

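View pics/scene0.png

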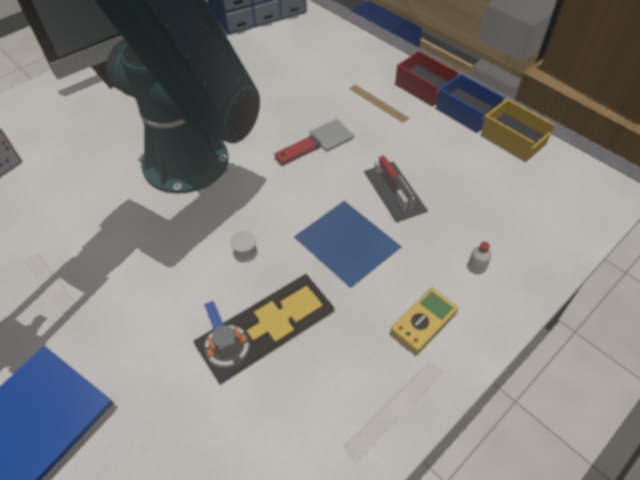

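The top view shows two red-handled candidates. One stands on edge in the dark rack at about (180,255). The other lies loose at about (200,380), and its blade looks about 100 mm wide, so it's the wrong size. I'll take the one in the rack. Tray is at (413,215) with the knob at (462,216) and keeper end at (446,268), mat at (279,237), spool at (372,305), bottle at (199,115) and meter at (294,112).

```bash
cat > h.py <<'E'
import numpy as np, cv2
from workcell import r
def ray(c,p):
    m=c["mtx"]; p=np.atleast_2d(p).astype(float)
    d=np.c_[(p[:,0]-m[0,2])/m[0,0],-(p[:,1]-m[1,2])/m[1,1],-np.ones(len(p))]
    return d@np.asarray(c["orientation"]).T
def plane(c,p,z):
    d=ray(c,p); o=np.asarray(c["origin"]); return o+d*((z-o[2])/d[:,2])[:,None]
def proj(c,P):
    q=(np.atleast_2d(P)-c["origin"])@np.asarray(c["orientation"]); m=c["mtx"]
    return np.c_[m[0,2]-m[0,0]*q[:,0]/q[:,2], m[1,2]+m[1,1]*q[:,1]/q[:,2]]
def hsv(im): return cv2.cvtColor(im,cv2.COLOR_RGB2HSV)
def mask(im,lo,hi): return cv2.inRange(hsv(im),np.array(lo),np.array(hi))
def blobs(m,roi=None,amin=20):
    if roi: k=np.zeros_like(m); x0,y0,x1,y1=roi; k[y0:y1,x0:x1]=255; m=m&k
    cs,_=cv2.findContours(m,cv2.RETR_EXTERNAL,cv2.CHAIN_APPROX_NONE)
    return sorted([c[:,0,:] for c in cs if cv2.contourArea(c)>=amin],key=lambda c:-cv2.contourArea(c.reshape(-1,1,2)))
def rect(P): # metres Nx3 -> centre,size(mm),angle of long axis deg
    (c,s,a)=cv2.minAreaRect((P[:,:2]*1000).astype(np.float32))
    b=cv2.boxPoints((c,s,a)); e=b[1]-b[0]; f=b[2]-b[1]; l=e if np.hypot(*e)>np.hypot(*f) else f
    return np.round(c,1),np.round(sorted(s),1),round(float(np.degrees(np.arctan2(l[1],l[0]))),1)
E
python3 - <<'E'
from h import *
im=cv2.imread("pics/top0.png")[:,:,::-1].copy(); c=r.calibration("top")
def show(n,m,roi,z,k=2):
    for b in blobs(m,roi)[:k]: print(n,b.mean(0).round(),rect(plane(c,b,z)))
dark=mask(im,(0,0,0),(179,255,90))
show("rackfoot",dark,(140,195,230,310),.006)
print(hsv(im)[290,160],hsv(im)[190,360],hsv(im)[250,170])
red=mask(im,(0,120,60),(8,255,255))|mask(im,(172,120,60),(179,255,255))
show("handle top",red,(140,195,230,310),.053)
show("decoy",red,(140,340,280,410),.016)
show("yellow",mask(im,(20,120,100),(35,255,255)),(340,180,440,245),.004)
show("tray",mask(im,(0,0,0),(179,255,45)),(335,170,490,255),.022)
blue=mask(im,(100,100,40),(125,255,255))
show("mat",blue,(230,180,330,295),.002)
show("keeper",blue,(430,215,480,280),.037)
show("orange",mask(im,(5,150,120),(18,255,255)),(430,190,490,240),.066)
cv2.imwrite("pics/rackcrop.png",cv2.resize(im[195:310,140:235],None,fx=5,fy=5)[:,:,::-1])
E
```

```text
rackfoot [185. 252.] (array([468.5, 323.2]), array([ 91.3, 188.8]), -20.9)
[80 10 74] [90  5 53] [120   4  65]
handle top [169. 272.] (array([426.7, 339.7]), array([14.2, 78.4]), -20.9)
decoy [226. 386.] (array([188.1, 231.5]), array([ 39. , 109.5]), 81.1)
yellow [390. 212.] (array([ 547.2, -121.6]), array([ 91.9, 169.2]), 82.5)
tray [427. 214.] (array([ 535.4, -189.4]), array([109.2, 234.4]), 82.1)
tray [453. 225.] (array([ 511.2, -249.6]), array([30.3, 41.5]), 43.0)
mat [278. 238.] (array([497.8, 122.3]), array([168. , 197.5]), -1.0)
keeper [450. 248.] (array([ 465.9, -236.8]), array([23.2, 86.8]), -18.1)
orange [440. 214.] (array([ 533.4, -212.6]), array([ 9.3, 11.9]), -16.1)
```

View pics/rackcrop.png

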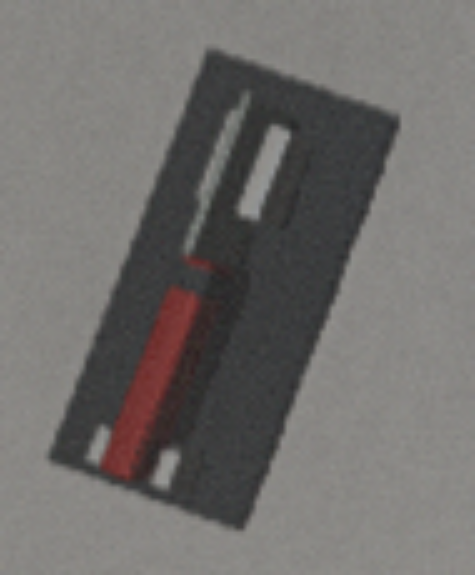

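The crop shows the narrow red handle on edge between the aluminium posts, with its blade up the slot at about (245,100) in the crop. The foot measures 189 x 91 mm (given 190 x 90), so this is the right scraper. I'll move above it first.

```bash
cat >> h.py <<'E'
from scipy.spatial.transform import Rotation as Ro
def Rd(yaw,tilt=0): # tool down, x axis at yaw, then turn about tool x
    return (Ro.from_euler('z',yaw,degrees=True)*Ro.from_euler('x',180+tilt,degrees=True)).as_matrix()
def row(P0,R0,P,R):
    R0=np.asarray(R0); s=R0.T@(np.asarray(P)-P0)*100; v=Ro.from_matrix(R0.T@R).as_rotvec(degrees=True)
    return dict(zip(("x","y","z","ax","ay","az"),[float(round(q,2)) for q in (*s,*v)]))
def to(*T): # list of (P,yaw,tilt); each relative to pose at start of its own call
    st=r.read_state(); P0,R0=st["position"],st["orientation"]
    for P,yaw,tilt in T: R=Rd(yaw,tilt); print(row(P0,R0,P,R)); P0,R0=np.array(P),R
E
python3 - <<'E'
from h import *
to(((.45,-.1,.25),0,0),((.445,.332,.20),-20.9,0))
E
```

```text
{'x': 38.46, 'y': -34.55, 'z': -0.78, 'ax': -0.1, 'ay': 0.01, 'az': 20.9}
{'x': -0.5, 'y': -43.2, 'z': 5.0, 'ax': 0.0, 'ay': -0.0, 'az': 20.9}
```

Emit:
{"method": "apply_moves", "body": {"rows": [{"jaw": -1, "x": 4.8, "y": -4.3, "z": -0.1, "az": 2.6}, {"jaw": -1, "x": 8.5, "y": -7.6, "z": -0.2, "az": 4.6}, {"jaw": -1, "x": 12.2, "y": -10.9, "z": -0.3, "az": 6.6}, {"jaw": -1, "x": 15.9, "y": -14.3, "z": -0.4, "az": 8.6}, {"jaw": -1, "x": 19.6, "y": -17.6, "z": -0.5, "az": 10.6}, {"jaw": -1, "x": 23.3, "y": -20.9, "z": -0.5, "az": 12.6}, {"jaw": -1, "x": 27, "y": -24.2, "z": -0.6, "az": 14.6}, {"jaw": -1, "x": 30.7, "y": -27.5, "z": -0.7, "az": 16.6}, {"jaw": -1, "x": 34.5, "y": -31, "z": -0.8, "az": 18.7}, {"jaw": -1, "x": 38.5, "y": -34.5, "z": -0.8, "az": 20.9}]}}

```text
invalid input at $.rows[0]: expected keys jaw, x, y, z, ax, ay, az
```

Emit:
{"method": "apply_moves", "body": {"rows": [{"jaw": -1, "y": -4.5, "z": 0.5, "az": 2.1}, {"jaw": -1, "y": -9, "z": 1, "az": 4.2}, {"jaw": -1, "x": -0.1, "y": -13.5, "z": 1.5, "az": 6.3}, {"jaw": -1, "x": -0.2, "y": -18, "z": 2, "az": 8.4}, {"jaw": -1, "x": -0.2, "y": -22.5, "z": 2.5, "az": 10.5}, {"jaw": -1, "x": -0.3, "y": -27, "z": 3, "az": 12.6}, {"jaw": -1, "x": -0.4, "y": -31.5, "z": 3.5, "az": 15}, {"jaw": -1, "x": -0.4, "y": -36, "z": 4, "az": 17.5}, {"jaw": -1, "x": -0.5, "y": -40, "z": 4.5, "az": 20}, {"jaw": -1, "x": -0.5, "y": -43.2, "z": 5, "az": 20.9}]}}

```text
invalid input at $.rows[0]: expected keys jaw, x, y, z, ax, ay, az
```

Run:
```python
from h import *
c=r.calibration("wrist"); im=r.grab_frame("wrist"); st=r.read_state(); print(st["position"],st["qpos"],c["origin"])
cv2.imwrite("pics/w1.png",im[:,:,::-1])
red=mask(im,(0,120,60),(8,255,255))|mask(im,(172,120,60),(179,255,255))
for b in blobs(red,None,200)[:2]: print(b.mean(0),rect(plane(c,b,.053)))
print(proj(c,[[.445,.332,.053]]))
```

```text
[ 0.21389492 -0.56003827  0.24165005] [-7.56956785e+01  2.05885293e+01  8.65841207e+01 -1.04050809e-03
  7.29090187e+01 -6.59407068e+00] [ 0.29383984 -0.52947467  0.37302852]
[[-1665.40539633 -1165.66351401]]
```

View pics/w1.png

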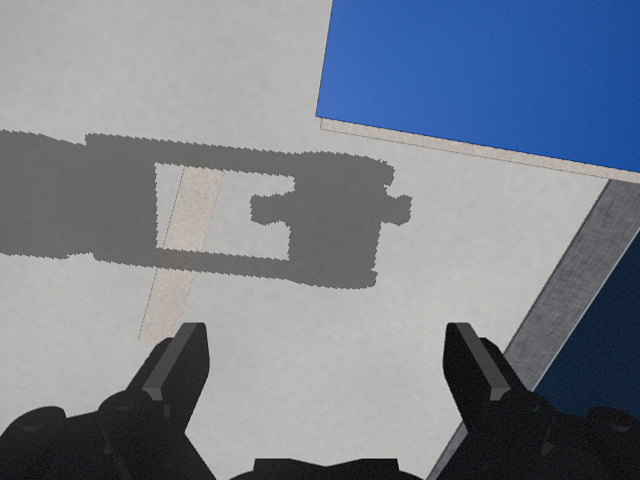

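The move was refused because every row needs all its keys, so this picture still shows the start position: bare bench, with the fingers at (200,350) and (450,350).

Emit:
{"method": "apply_moves", "body": {"rows": [{"jaw": -1, "x": 4.8, "y": -4.3, "z": -0.1, "ax": 0, "ay": 0, "az": 2.6}, {"jaw": -1, "x": 8.5, "y": -7.6, "z": -0.2, "ax": 0, "ay": 0, "az": 4.6}, {"jaw": -1, "x": 12.2, "y": -10.9, "z": -0.3, "ax": 0, "ay": 0, "az": 6.6}, {"jaw": -1, "x": 15.9, "y": -14.3, "z": -0.4, "ax": 0, "ay": 0, "az": 8.6}, {"jaw": -1, "x": 19.6, "y": -17.6, "z": -0.5, "ax": 0, "ay": 0, "az": 10.6}, {"jaw": -1, "x": 23.3, "y": -20.9, "z": -0.5, "ax": 0, "ay": 0, "az": 12.6}, {"jaw": -1, "x": 27, "y": -24.2, "z": -0.6, "ax": 0, "ay": 0, "az": 14.6}, {"jaw": -1, "x": 30.7, "y": -27.5, "z": -0.7, "ax": 0, "ay": 0, "az": 16.6}, {"jaw": -1, "x": 34.5, "y": -31, "z": -0.8, "ax": 0, "ay": 0, "az": 18.7}, {"jaw": -1, "x": 38.5, "y": -34.5, "z": -0.8, "ax": 0, "ay": 0, "az": 20.9}]}}

```text
t: 1.15
position: [0.4431, -0.114, 0.2504]
orientation: [[1.0, -0.002, 0.0], [-0.002, -1.0, -0.0], [0.0, 0.0, -1.0]]
ft_force: [0.5, -0.9, 0.5]
gripper_width: 0.0854
gripper_force: 0.0
```

Emit:
{"method": "apply_moves", "body": {"rows": [{"jaw": -1, "x": 0, "y": -4.5, "z": 0.5, "ax": 0, "ay": 0, "az": 2.1}, {"jaw": -1, "x": 0, "y": -9, "z": 1, "ax": 0, "ay": 0, "az": 4.2}, {"jaw": -1, "x": -0.1, "y": -13.5, "z": 1.5, "ax": 0, "ay": 0, "az": 6.3}, {"jaw": -1, "x": -0.2, "y": -18, "z": 2, "ax": 0, "ay": 0, "az": 8.4}, {"jaw": -1, "x": -0.2, "y": -22.5, "z": 2.5, "ax": 0, "ay": 0, "az": 10.5}, {"jaw": -1, "x": -0.3, "y": -27, "z": 3, "ax": 0, "ay": 0, "az": 12.6}, {"jaw": -1, "x": -0.4, "y": -31.5, "z": 3.5, "ax": 0, "ay": 0, "az": 15}, {"jaw": -1, "x": -0.4, "y": -36, "z": 4, "ax": 0, "ay": 0, "az": 17.5}, {"jaw": -1, "x": -0.5, "y": -40, "z": 4.5, "ax": 0, "ay": 0, "az": 20}, {"jaw": -1, "x": -0.5, "y": -43.2, "z": 5, "ax": 0, "ay": 0, "az": 20.9}]}}

```text
t: 2.15
position: [0.4371, 0.3184, 0.1999]
orientation: [[0.934, -0.357, -0.0], [-0.357, -0.934, 0.0], [-0.0, -0.0, -1.0]]
ft_force: [-0.1, -0.1, -0.8]
gripper_width: 0.0856
gripper_force: 0.0
```

Run:
```python
from h import *
c=r.calibration("wrist"); im=r.grab_frame("wrist"); st=r.read_state(); print(st["position"],st["qpos"],c["origin"])
cv2.imwrite("pics/w2.png",im[:,:,::-1])
red=mask(im,(0,120,60),(8,255,255))|mask(im,(172,120,60),(179,255,255))
for b in blobs(red,None,200)[:2]: print(b.mean(0),rect(plane(c,b,.053)))
print(proj(c,[[.445,.332,.053]]))
```

```text
[0.43743906 0.32225049 0.19935823] [ 28.96854582  18.39898814  96.66251392   0.20437802  64.83560123
 139.77592177] [0.51704429 0.28859723 0.33135928]
[304.29674797 239.89430894] (array([429.3, 338.9]), array([15.9, 79.4]), -21.4)
[550.36363636 394.29090909] (array([236.4, 196.9]), array([19.7, 48.2]), 32.6)
[[304.55785186 220.67929442]]
```

View pics/w2.png

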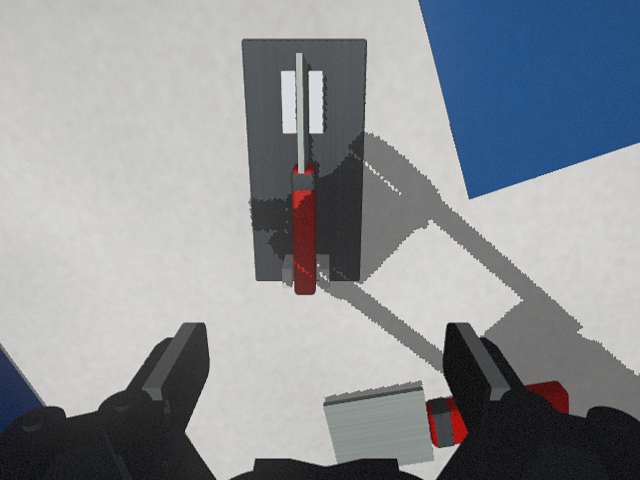

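The wrist view shows the scraper on edge, with the handle top at (304,240) and the blade in its slot at (301,110). The loose bigger one is at (450,430). Top and wrist views agree within about 2 mm, with handle_grip near (0.447,0.332). Going down.

Emit:
{"method": "apply_moves", "body": {"rows": [{"jaw": -1, "x": 0.2, "y": -0.1, "z": 2, "ax": 0, "ay": 0, "az": 0}, {"jaw": -1, "x": 0.2, "y": -0.1, "z": 5, "ax": 0, "ay": 0, "az": 0.2}, {"jaw": -1, "x": 0.2, "y": -0.1, "z": 8, "ax": 0, "ay": 0, "az": 0.2}, {"jaw": -1, "x": 0.2, "y": -0.1, "z": 11, "ax": 0, "ay": 0, "az": 0.2}, {"jaw": -1, "x": 0.2, "y": -0.1, "z": 14, "ax": 0, "ay": 0, "az": 0.2}, {"jaw": -1, "x": 0.2, "y": -0.1, "z": 15.5, "ax": 0, "ay": 0, "az": 0.2}, {"jaw": -1, "x": 0.2, "y": -0.1, "z": 16.2, "ax": 0, "ay": 0, "az": 0.2}, {"jaw": -1, "x": 0.2, "y": -0.1, "z": 16.2, "ax": 0, "ay": 0, "az": 0.2}, {"jaw": -1, "x": 0.2, "y": -0.1, "z": 16.2, "ax": 0, "ay": 0, "az": 0.2}, {"jaw": -1, "x": 0.2, "y": -0.1, "z": 16.2, "ax": 0, "ay": 0, "az": 0.2}]}}

```text
t: 3.2
position: [0.4408, 0.3167, 0.0393]
orientation: [[0.933, -0.36, 0.002], [-0.36, -0.933, 0.001], [0.001, -0.002, -1.0]]
ft_force: [-0.5, 0.1, -0.1]
gripper_width: 0.0853
gripper_force: 0.0
```

Emit:
{"method": "apply_moves", "body": {"force": 50, "rows": [{"jaw": 0, "x": 0, "y": 0, "z": 0, "ax": 0, "ay": 0, "az": 0}, {"jaw": 0.5, "x": 0, "y": 0, "z": 0, "ax": 0, "ay": 0, "az": 0}, {"jaw": 1, "x": 0, "y": 0, "z": 0, "ax": 0, "ay": 0, "az": 0}, {"jaw": 1, "x": 0, "y": 0, "z": 0, "ax": 0, "ay": 0, "az": 0}, {"jaw": 1, "x": 0, "y": 0, "z": 0, "ax": 0, "ay": 0, "az": 0}, {"jaw": 1, "x": 0, "y": 0, "z": 0, "ax": 0, "ay": 0, "az": 0}, {"jaw": 1, "x": 0, "y": 0, "z": 0, "ax": 0, "ay": 0, "az": 0}, {"jaw": 1, "x": 0, "y": 0, "z": 0, "ax": 0, "ay": 0, "az": 0}, {"jaw": 1, "x": 0, "y": 0, "z": 0, "ax": 0, "ay": 0, "az": 0}, {"jaw": 1, "x": 0, "y": 0, "z": 0, "ax": 0, "ay": 0, "az": 0}]}}

```text
t: 4.2
position: [0.4458, 0.3288, 0.0415]
orientation: [[0.932, -0.363, 0.013], [-0.364, -0.931, 0.021], [0.005, -0.024, -1.0]]
ft_force: [-5.5, 44.9, 1.0]
gripper_width: 0.0147
gripper_force: 51.3
```

The last approach hadn't finished when I went down, so the grip is pulling sideways with 45 N. I'll relieve that before lifting.

Emit:
{"method": "apply_moves", "body": {"rows": [{"jaw": 1, "x": 0, "y": -0.3, "z": 0, "ax": 0, "ay": 0, "az": 0}, {"jaw": 1, "x": 0, "y": -0.6, "z": 0, "ax": 0, "ay": 0, "az": 0}, {"jaw": 1, "x": 0, "y": -0.9, "z": 0, "ax": 0, "ay": 0, "az": 0}, {"jaw": 1, "x": 0, "y": -1.2, "z": 0, "ax": 0, "ay": 0, "az": 0}, {"jaw": 1, "x": 0, "y": -1.3, "z": 0, "ax": 0, "ay": 0, "az": 0}, {"jaw": 1, "x": 0, "y": -1.3, "z": 0, "ax": 0, "ay": 0, "az": 0}, {"jaw": 1, "x": 0, "y": -1.3, "z": 0, "ax": 0, "ay": 0, "az": 0}, {"jaw": 1, "x": 0, "y": -1.3, "z": 0, "ax": 0, "ay": 0, "az": 0}, {"jaw": 1, "x": 0, "y": -1.3, "z": 0, "ax": 0, "ay": 0, "az": 0}, {"jaw": 1, "x": 0, "y": -1.3, "z": 0, "ax": 0, "ay": 0, "az": 0}]}}

```text
t: 5.2
position: [0.446, 0.3298, 0.041]
orientation: [[0.933, -0.36, 0.004], [-0.36, -0.933, 0.003], [0.002, -0.004, -1.0]]
ft_force: [-3.5, 1.3, 22.4]
gripper_width: 0.0151
gripper_force: 53.6
```

Emit:
{"method": "apply_moves", "body": {"rows": [{"jaw": 1, "x": 0, "y": 0, "z": -0.5, "ax": 0, "ay": 0, "az": 0}, {"jaw": 1, "x": 0, "y": 0, "z": -1.5, "ax": 0, "ay": 0, "az": 0}, {"jaw": 1, "x": 0, "y": 0, "z": -2.5, "ax": 0, "ay": 0, "az": 0}, {"jaw": 1, "x": 0, "y": 0, "z": -3.5, "ax": 0, "ay": 0, "az": 0}, {"jaw": 1, "x": 0, "y": 0, "z": -4.5, "ax": 0, "ay": 0, "az": 0}, {"jaw": 1, "x": 0, "y": 0, "z": -6, "ax": 0, "ay": 0, "az": 0}, {"jaw": 1, "x": 0, "y": 0, "z": -8, "ax": 0, "ay": 0, "az": 0}, {"jaw": 1, "x": 0, "y": 0, "z": -9.5, "ax": 0, "ay": 0, "az": 0}, {"jaw": 1, "x": 0, "y": 0, "z": -10, "ax": 0, "ay": 0, "az": 0}, {"jaw": 1, "x": 0, "y": 0, "z": -10, "ax": 0, "ay": 0, "az": 0}]}}

```text
t: 6.2
position: [0.4445, 0.328, 0.1388]
orientation: [[0.933, -0.36, 0.0], [-0.36, -0.933, -0.0], [0.0, 0.0, -1.0]]
ft_force: [-0.2, 0.2, -2.5]
gripper_width: 0.015
gripper_force: 50.3
```

Run:
```python
from h import *
c=r.calibration("wrist"); im=r.grab_frame("wrist"); st=r.read_state(); print(st["position"],st["qpos"],st["ft_force"],st["gripper_width"])
cv2.imwrite("pics/w3.png",im[:,:,::-1])
# scraper TCP target over the mat: grasp such that scraper centre ~ mat centre
to(((.498,.10,.14),104,0))
```

```text
[0.44407963 0.32790215 0.13811566] [ 2.92763594e+01  2.33895764e+01  9.91042075e+01 -8.51942244e-03
  5.75586017e+01  1.40388928e+02] [-0.09189591 -0.83164289 -2.27707609] 0.01491941997983468
{'x': 13.24, 'y': 19.32, 'z': -0.18, 'ax': -0.0, 'ay': 0.06, 'az': -125.11}
```

View pics/w3.png

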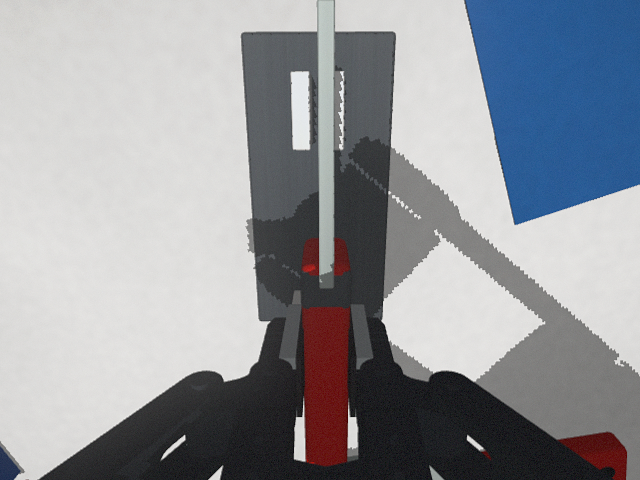

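It's clear of the rack, gripped square and in line with the jaws (handle at (325,400), blade at (326,130)). Carrying it to the mat while turning.

Emit:
{"method": "apply_moves", "body": {"rows": [{"jaw": 1, "x": 0.6, "y": 1, "z": 0, "ax": 0, "ay": 0, "az": -6.2}, {"jaw": 1, "x": 1.2, "y": 2, "z": 0, "ax": 0, "ay": 0, "az": -12.4}, {"jaw": 1, "x": 1.8, "y": 3, "z": 0, "ax": 0, "ay": 0, "az": -18.6}, {"jaw": 1, "x": 2.4, "y": 4, "z": 0, "ax": 0, "ay": 0, "az": -24.8}, {"jaw": 1, "x": 3, "y": 5, "z": 0, "ax": 0, "ay": 0, "az": -31}, {"jaw": 1, "x": 3.6, "y": 6, "z": 0, "ax": 0, "ay": 0, "az": -37.2}, {"jaw": 1, "x": 4.2, "y": 7, "z": 0, "ax": 0, "ay": 0, "az": -43.4}, {"jaw": 1, "x": 4.8, "y": 8, "z": 0, "ax": 0, "ay": 0, "az": -49.6}, {"jaw": 1, "x": 5.4, "y": 9, "z": 0, "ax": 0, "ay": 0, "az": -55.8}, {"jaw": 1, "x": 6, "y": 10, "z": 0, "ax": 0, "ay": 0, "az": -62}]}}

```text
t: 7.25
position: [0.4635, 0.2126, 0.1371]
orientation: [[0.753, 0.658, -0.003], [0.658, -0.753, -0.001], [-0.003, -0.001, -1.0]]
ft_force: [-0.6, 0.1, -2.3]
gripper_width: 0.0148
gripper_force: 50.1
```

Emit:
{"method": "apply_moves", "body": {"rows": [{"jaw": 1, "x": -0.7, "y": 1.1, "z": 0, "ax": 0, "ay": 0, "az": -7}, {"jaw": 1, "x": -1.4, "y": 2.2, "z": 0, "ax": 0, "ay": 0, "az": -14}, {"jaw": 1, "x": -2.1, "y": 3.3, "z": 0, "ax": 0, "ay": 0, "az": -21}, {"jaw": 1, "x": -2.8, "y": 4.5, "z": 0, "ax": 0, "ay": 0, "az": -28}, {"jaw": 1, "x": -3.5, "y": 5.7, "z": 0, "ax": 0, "ay": 0, "az": -35}, {"jaw": 1, "x": -4.2, "y": 6.9, "z": 0, "ax": 0, "ay": 0, "az": -42}, {"jaw": 1, "x": -4.9, "y": 8.1, "z": 0, "ax": 0, "ay": 0, "az": -49}, {"jaw": 1, "x": -5.5, "y": 9.2, "z": 0, "ax": 0, "ay": 0, "az": -56}, {"jaw": 1, "x": -6, "y": 10, "z": 0, "ax": 0, "ay": 0, "az": -63}, {"jaw": 1, "x": -6, "y": 10, "z": 0, "ax": 0, "ay": 0, "az": -63}]}}

```text
t: 8.25
position: [0.4839, 0.0976, 0.1373]
orientation: [[-0.24, 0.971, -0.002], [0.971, 0.24, -0.0], [0.0, -0.002, -1.0]]
ft_force: [-1.2, -0.1, -2.9]
gripper_width: 0.015
gripper_force: 50.2
```

Run:
```python
from h import *
r.grab_frame("wrist")
st=r.read_state(); print(st["position"],st["qpos"],st["ft_force"],st["gripper_width"])
to(((.485,.098,.10),104,38),((.485,.098,.028+.003*.79+.001),104,38))
```

```text
[0.48387096 0.09823999 0.13737761] [ 3.45009852e+00  1.93795565e+01  1.06272457e+02  8.36373580e-03
  5.44756967e+01 -1.02337613e+01] [ 0.38867869  0.85742441 -3.13998402] 0.015124764493929879
{'x': -0.05, 'y': 0.11, 'z': 3.74, 'ax': 37.88, 'ay': -0.14, 'az': -0.3}
{'x': -0.0, 'y': 4.23, 'z': 5.41, 'ax': 0.0, 'ay': 0.0, 'az': 0.0}
```

Emit:
{"method": "apply_moves", "body": {"rows": [{"jaw": 1, "x": 0, "y": 0.1, "z": 0.6, "ax": 6, "ay": 0, "az": 0}, {"jaw": 1, "x": 0, "y": 0.1, "z": 1.2, "ax": 12, "ay": 0, "az": 0}, {"jaw": 1, "x": 0, "y": 0.1, "z": 1.8, "ax": 18, "ay": 0, "az": 0}, {"jaw": 1, "x": 0, "y": 0.1, "z": 2.4, "ax": 24, "ay": 0, "az": 0}, {"jaw": 1, "x": 0, "y": 0.1, "z": 3, "ax": 30, "ay": 0, "az": 0}, {"jaw": 1, "x": 0, "y": 0.1, "z": 3.5, "ax": 35, "ay": 0, "az": 0}, {"jaw": 1, "x": 0, "y": 0.1, "z": 3.7, "ax": 38, "ay": 0, "az": 0}, {"jaw": 1, "x": 0, "y": 0.1, "z": 3.7, "ax": 38, "ay": 0, "az": 0}, {"jaw": 1, "x": 0, "y": 0.1, "z": 3.7, "ax": 38, "ay": 0, "az": 0}, {"jaw": 1, "x": 0, "y": 0.1, "z": 3.7, "ax": 38, "ay": 0, "az": 0}]}}

```text
t: 9.3
position: [0.4854, 0.0991, 0.1016]
orientation: [[-0.24, 0.766, -0.597], [0.971, 0.189, -0.148], [-0.001, -0.615, -0.789]]
ft_force: [1.4, 0.6, -2.2]
gripper_width: 0.0152
gripper_force: 50.3
```

Emit:
{"method": "apply_moves", "body": {"rows": [{"jaw": 1, "x": 0, "y": 0.8, "z": 1, "ax": 0, "ay": 0, "az": 0}, {"jaw": 1, "x": 0, "y": 1.6, "z": 2, "ax": 0, "ay": 0, "az": 0}, {"jaw": 1, "x": 0, "y": 2.3, "z": 3, "ax": 0, "ay": 0, "az": 0}, {"jaw": 1, "x": 0, "y": 3.1, "z": 4, "ax": 0, "ay": 0, "az": 0}, {"jaw": 1, "x": 0, "y": 3.6, "z": 4.6, "ax": 0, "ay": 0, "az": 0}, {"jaw": 1, "x": 0, "y": 3.9, "z": 5, "ax": 0, "ay": 0, "az": 0}, {"jaw": 1, "x": 0, "y": 4.1, "z": 5.2, "ax": 0, "ay": 0, "az": 0}, {"jaw": 1, "x": 0, "y": 4.2, "z": 5.35, "ax": 0, "ay": 0, "az": 0}, {"jaw": 1, "x": 0, "y": 4.2, "z": 5.35, "ax": 0, "ay": 0, "az": 0}, {"jaw": 1, "x": 0, "y": 4.2, "z": 5.35, "ax": 0, "ay": 0, "az": 0}]}}

```text
t: 10.3
position: [0.4861, 0.099, 0.0336]
orientation: [[-0.24, 0.765, -0.597], [0.971, 0.189, -0.148], [0.0, -0.615, -0.788]]
ft_force: [0.6, 0.8, -1.9]
gripper_width: 0.0146
gripper_force: 50.4
```

Emit:
{"method": "apply_moves", "body": {"rows": [{"jaw": 1, "x": 0, "y": 0.06, "z": 0.08, "ax": 0, "ay": 0, "az": 0}, {"jaw": 1, "x": 0, "y": 0.12, "z": 0.16, "ax": 0, "ay": 0, "az": 0}, {"jaw": 1, "x": 0, "y": 0.18, "z": 0.24, "ax": 0, "ay": 0, "az": 0}, {"jaw": 1, "x": 0, "y": 0.22, "z": 0.28, "ax": 0, "ay": 0, "az": 0}, {"jaw": 1, "x": 0, "y": 0.22, "z": 0.28, "ax": 0, "ay": 0, "az": 0}, {"jaw": 1, "x": 0, "y": 0.22, "z": 0.28, "ax": 0, "ay": 0, "az": 0}, {"jaw": 1, "x": 0, "y": 0.22, "z": 0.28, "ax": 0, "ay": 0, "az": 0}, {"jaw": 1, "x": 0, "y": 0.22, "z": 0.28, "ax": 0, "ay": 0, "az": 0}, {"jaw": 1, "x": 0, "y": 0.22, "z": 0.28, "ax": 0, "ay": 0, "az": 0}, {"jaw": 1, "x": 0, "y": 0.22, "z": 0.28, "ax": 0, "ay": 0, "az": 0}]}}

```text
t: 11.3
position: [0.4859, 0.0988, 0.03]
orientation: [[-0.24, 0.765, -0.598], [0.971, 0.189, -0.148], [-0.0, -0.616, -0.788]]
ft_force: [0.8, -1.4, 5.1]
gripper_width: 0.015
gripper_force: 51.4
```

Contact felt (+7 N). Opening a little and pulling back along the fingers.

Emit:
{"method": "apply_moves", "body": {"rows": [{"jaw": 0.4, "x": 0, "y": 0, "z": 0, "ax": 0, "ay": 0, "az": 0}, {"jaw": 0.4, "x": 0, "y": 0, "z": 0, "ax": 0, "ay": 0, "az": 0}, {"jaw": 0.4, "x": 0, "y": 0, "z": -0.5, "ax": 0, "ay": 0, "az": 0}, {"jaw": 0.4, "x": 0, "y": 0, "z": -2, "ax": 0, "ay": 0, "az": 0}, {"jaw": 0.4, "x": 0, "y": 0, "z": -5, "ax": 0, "ay": 0, "az": 0}, {"jaw": 0.4, "x": 0, "y": 0, "z": -9, "ax": 0, "ay": 0, "az": 0}, {"jaw": 0.4, "x": 0, "y": 0, "z": -12, "ax": 0, "ay": 0, "az": 0}, {"jaw": 0.4, "x": 0, "y": 0, "z": -14, "ax": 0, "ay": 0, "az": 0}, {"jaw": 0.4, "x": 0, "y": 0, "z": -15, "ax": 0, "ay": 0, "az": 0}, {"jaw": 0.4, "x": 0, "y": 0, "z": -15, "ax": 0, "ay": 0, "az": 0}]}}

```text
t: 12.3
position: [0.5764, 0.1214, 0.1485]
orientation: [[-0.24, 0.766, -0.596], [0.971, 0.19, -0.148], [0.0, -0.614, -0.789]]
ft_force: [0.5, 0.3, 0.3]
gripper_width: 0.0258
gripper_force: 0.0
```

Run:
```python
from h import *
im=r.grab_frame("scene"); cv2.imwrite("pics/s4.png",im[:,:,::-1])
st=r.read_state(); print(st["position"],st["qpos"],st["ft_force"],st["gripper_width"])
# above the mat, tool down, camera looking at the scraper
to(((.50,.06,.22),104,0))
```

```text
[0.57528148 0.12119333 0.147615  ] [  7.566492    46.17256844  64.34906935  -4.06998539 107.27877049
  -6.21943261] [-0.87581389  0.26131176 -0.91140681] 0.026064320048919544
{'x': -4.13, 'y': -11.37, 'z': -0.3, 'ax': -38.01, 'ay': -0.05, 'az': -0.09}
```

View pics/s4.png

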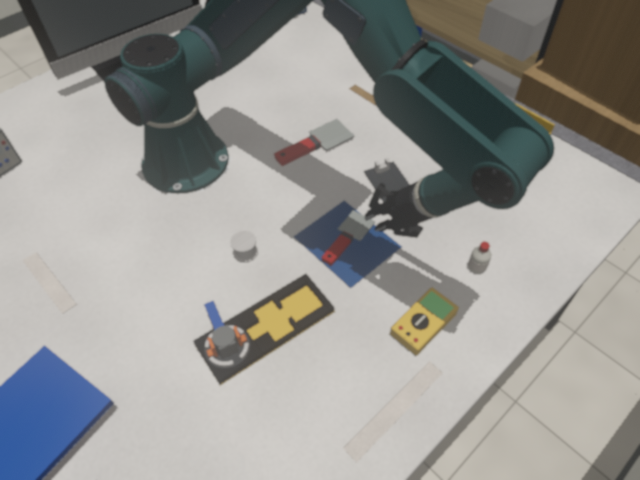

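The scraper lies flat on the mat, with the handle at (340,248) and the blade at (356,228). Going above it to measure.

Emit:
{"method": "apply_moves", "body": {"rows": [{"jaw": 0.2, "x": -0.5, "y": -1.4, "z": 0, "ax": -5, "ay": 0, "az": 0}, {"jaw": 0, "x": -1, "y": -2.8, "z": 0, "ax": -10, "ay": 0, "az": 0}, {"jaw": -0.2, "x": -1.5, "y": -4.2, "z": -0.1, "ax": -15, "ay": 0, "az": 0}, {"jaw": -0.2, "x": -2, "y": -5.6, "z": -0.1, "ax": -20, "ay": 0, "az": 0}, {"jaw": -0.2, "x": -2.5, "y": -7, "z": -0.2, "ax": -25, "ay": 0, "az": 0}, {"jaw": -0.2, "x": -3, "y": -8.5, "z": -0.2, "ax": -30, "ay": 0, "az": 0}, {"jaw": -0.2, "x": -3.6, "y": -10, "z": -0.3, "ax": -35, "ay": 0, "az": 0}, {"jaw": -0.2, "x": -4.1, "y": -11.4, "z": -0.3, "ax": -38, "ay": 0, "az": 0}, {"jaw": -0.2, "x": -4.1, "y": -11.4, "z": -0.3, "ax": -38, "ay": 0, "az": 0}, {"jaw": -0.2, "x": -4.1, "y": -11.4, "z": -0.3, "ax": -38, "ay": 0, "az": 0}]}}

```text
t: 13.35
position: [0.4988, 0.0601, 0.2199]
orientation: [[-0.239, 0.971, -0.002], [0.971, 0.239, 0.0], [0.001, -0.002, -1.0]]
ft_force: [0.3, 0.2, -0.5]
gripper_width: 0.051
gripper_force: 0.0
```

Run:
```python
from h import *
c=r.calibration("wrist"); im=r.grab_frame("wrist"); st=r.read_state(); print(st["position"],st["qpos"],st["ft_force"],st["gripper_width"])
cv2.imwrite("pics/w5.png",im[:,:,::-1])
red=mask(im,(0,120,60),(8,255,255))|mask(im,(172,120,60),(179,255,255))
for b in blobs(red,None,200)[:2]: print(b.mean(0),rect(plane(c,b,.018)))
g=mask(im,(0,0,105),(179,60,255))
for b in blobs(g,None,400)[:3]: print("grey",b.mean(0),rect(plane(c,b,.012)))
```

```text
[0.49968344 0.06029935 0.2197068 ] [-9.91183819e-01  1.40183013e+01  9.98401676e+01  5.90655515e-03
  6.62409325e+01 -1.48760131e+01] [ 0.20956951 -0.03943864 -0.69652   ] 0.051022124792161866
[335.84313725 179.05882353] (array([502.5,  80.8]), array([29.3, 79.2]), -78.3)
grey [327.9029501  200.68403639] (array([509.3, -16.7]), array([457. , 690.4]), 14.1)
grey [388.76923077 432.09502262] (array([ 624.6, -151.5]), array([ 51.3, 105.4]), 86.2)
grey [479.95698925 470.06451613] (array([ 732.3, -180.8]), array([32.1, 37. ]), 14.0)
```

View pics/w5.png

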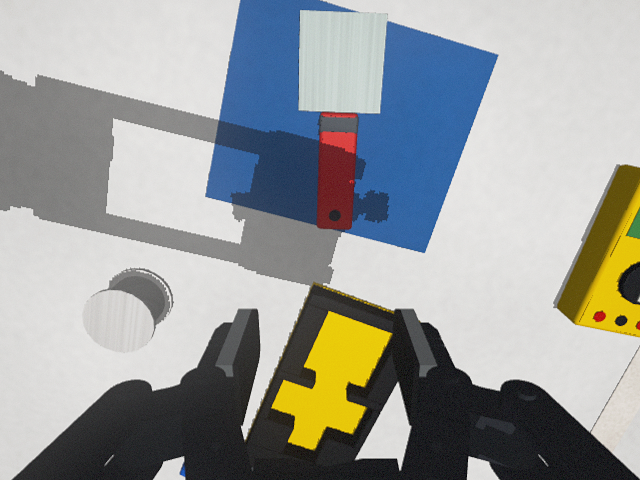

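The close view shows the scraper flat on the mat: handle at (336,179), blade at (343,60). The red part measures 29 x 79 mm as it should, and the yaw is 101.7°. Going down on handle_grip, about (0.498,0.100).

Emit:
{"method": "apply_moves", "body": {"rows": [{"jaw": -0.2, "x": 1.3, "y": 0.3, "z": 2, "ax": 0, "ay": 0, "az": 0.7}, {"jaw": -0.2, "x": 2.6, "y": 0.6, "z": 5, "ax": 0, "ay": 0, "az": 1.4}, {"jaw": -0.2, "x": 3.9, "y": 0.8, "z": 8.5, "ax": 0, "ay": 0, "az": 2.1}, {"jaw": -0.2, "x": 3.9, "y": 0.8, "z": 12, "ax": 0, "ay": 0, "az": 2.1}, {"jaw": -0.2, "x": 3.9, "y": 0.8, "z": 15.5, "ax": 0, "ay": 0, "az": 2.1}, {"jaw": -0.2, "x": 3.9, "y": 0.8, "z": 18, "ax": 0, "ay": 0, "az": 2.1}, {"jaw": -0.2, "x": 3.9, "y": 0.8, "z": 19.5, "ax": 0, "ay": 0, "az": 2.1}, {"jaw": -0.2, "x": 3.9, "y": 0.8, "z": 20.3, "ax": 0, "ay": 0, "az": 2.1}, {"jaw": -0.2, "x": 3.9, "y": 0.8, "z": 20.6, "ax": 0, "ay": 0, "az": 2.1}, {"jaw": -0.2, "x": 3.9, "y": 0.8, "z": 20.6, "ax": 0, "ay": 0, "az": 2.1}]}}

```text
t: 14.4
position: [0.4986, 0.1002, 0.014]
orientation: [[-0.205, 0.979, -0.001], [0.979, 0.205, 0.0], [0.0, -0.001, -1.0]]
ft_force: [0.6, 0.1, -0.4]
gripper_width: 0.051
gripper_force: 0.0
```

Emit:
{"method": "apply_moves", "body": {"force": 50, "rows": [{"jaw": -0.2, "x": 0, "y": 0, "z": 0, "ax": 0, "ay": 0, "az": 0}, {"jaw": 0.2, "x": 0, "y": 0, "z": 0, "ax": 0, "ay": 0, "az": 0}, {"jaw": 0.4, "x": 0, "y": 0, "z": 0, "ax": 0, "ay": 0, "az": 0}, {"jaw": 0.7, "x": 0, "y": 0, "z": 0, "ax": 0, "ay": 0, "az": 0}, {"jaw": 1, "x": 0, "y": 0, "z": 0, "ax": 0, "ay": 0, "az": 0}, {"jaw": 1, "x": 0, "y": 0, "z": 0, "ax": 0, "ay": 0, "az": 0}, {"jaw": 1, "x": 0, "y": 0, "z": 0, "ax": 0, "ay": 0, "az": 0}, {"jaw": 1, "x": 0, "y": 0, "z": 0, "ax": 0, "ay": 0, "az": 0}, {"jaw": 1, "x": 0, "y": 0, "z": 0, "ax": 0, "ay": 0, "az": 0}, {"jaw": 1, "x": 0, "y": 0, "z": 0, "ax": 0, "ay": 0, "az": 0}]}}

```text
t: 15.4
position: [0.499, 0.1, 0.0155]
orientation: [[-0.204, 0.979, 0.002], [0.979, 0.204, 0.0], [-0.0, 0.002, -1.0]]
ft_force: [-0.7, 0.6, 7.1]
gripper_width: 0.0287
gripper_force: 50.1
```

Emit:
{"method": "apply_moves", "body": {"rows": [{"jaw": 1, "x": 0, "y": 0, "z": -1, "ax": 0, "ay": 0, "az": 0}, {"jaw": 1, "x": 0, "y": 0, "z": -4, "ax": 0, "ay": 0, "az": 0}, {"jaw": 1, "x": 0, "y": 0, "z": -8, "ax": 0, "ay": 0, "az": 0}, {"jaw": 1, "x": -3, "y": -1.5, "z": -11, "ax": 0, "ay": 0, "az": 2}, {"jaw": 1, "x": -6, "y": -3.2, "z": -13, "ax": 0, "ay": 0, "az": 4}, {"jaw": 1, "x": -9.5, "y": -5, "z": -15, "ax": 0, "ay": 0, "az": 6.5}, {"jaw": 1, "x": -13, "y": -6.8, "z": -16.5, "ax": 0, "ay": 0, "az": 9}, {"jaw": 1, "x": -16.5, "y": -8.6, "z": -18, "ax": 0, "ay": 0, "az": 11.5}, {"jaw": 1, "x": -20, "y": -10.4, "z": -18.6, "ax": 0, "ay": 0, "az": 14}, {"jaw": 1, "x": -23, "y": -12, "z": -18.6, "ax": 0, "ay": 0, "az": 16}]}}

```text
t: 16.4
position: [0.4276, -0.1516, 0.2022]
orientation: [[0.075, 0.997, 0.002], [0.997, -0.075, -0.002], [-0.001, 0.003, -1.0]]
ft_force: [0.3, -0.2, -2.2]
gripper_width: 0.0291
gripper_force: 50.2
```

Emit:
{"method": "apply_moves", "body": {"rows": [{"jaw": 1, "x": -3, "y": -1, "z": 0, "ax": 0, "ay": 0, "az": 2}, {"jaw": 1, "x": -4.8, "y": -1.2, "z": 0, "ax": 0, "ay": 0, "az": 3.3}, {"jaw": 1, "x": -4.8, "y": -1.2, "z": 0, "ax": 0, "ay": 0, "az": 3.3}, {"jaw": 1, "x": -4.8, "y": -1.2, "z": 0, "ax": 0, "ay": 0, "az": 3.3}, {"jaw": 1, "x": -4.8, "y": -1.2, "z": 0, "ax": 0, "ay": 0, "az": 3.3}, {"jaw": 1, "x": -4.8, "y": -1.2, "z": 0, "ax": 0, "ay": 0, "az": 3.3}, {"jaw": 1, "x": -4.8, "y": -1.2, "z": 0, "ax": 0, "ay": 0, "az": 3.3}, {"jaw": 1, "x": -4.8, "y": -1.2, "z": 0, "ax": 0, "ay": 0, "az": 3.3}, {"jaw": 1, "x": -4.8, "y": -1.2, "z": 0, "ax": 0, "ay": 0, "az": 3.3}, {"jaw": 1, "x": -4.8, "y": -1.2, "z": 0, "ax": 0, "ay": 0, "az": 3.3}]}}

```text
t: 17.4
position: [0.4125, -0.1966, 0.2004]
orientation: [[0.13, 0.991, -0.0], [0.991, -0.13, 0.0], [0.0, -0.0, -1.0]]
ft_force: [0.5, -0.6, -2.2]
gripper_width: 0.0288
gripper_force: 50.1
```

Run:
```python
from h import *
c=r.calibration("wrist"); im=r.grab_frame("wrist"); st=r.read_state(); print(st["position"],st["orientation"],st["ft_force"],st["gripper_width"])
np.save("c6.npy",c,allow_pickle=True)
cv2.imwrite("pics/w6.png",im[:,:,::-1])
for b in blobs(mask(im,(20,120,100),(35,255,255)),None,200)[:2]: print("yel",b.mean(0),rect(plane(c,b,.004)))
for b in blobs(mask(im,(0,0,0),(179,255,60)),None,200)[:3]: print("dark",b.mean(0),rect(plane(c,b,.022)))
red=mask(im,(0,120,60),(8,255,255))|mask(im,(172,120,60),(179,255,255))
for b in blobs(red,None,200)[:2]: print("red",b.mean(0),b.min(0),b.max(0),rect(plane(c,b,.2025)))
```

```text
[ 0.41246224 -0.19664882  0.20038032] [[ 1.30288479e-01  9.91476123e-01 -1.00386244e-04]
 [ 9.91476123e-01 -1.30288467e-01  1.11201117e-04]
 [ 9.71740827e-05 -1.14018788e-04 -9.99999989e-01]] [-0.45485315 -0.07765284 -1.89582904] 0.02863060209701244
yel [494.27715877  94.07799443] (array([ 547.3, -136.5]), array([ 90.8, 142.9]), 82.1)
dark [324.99842271 418.08780231] (array([ 390.2, -371.8]), array([191.5, 580.7]), -7.4)
dark [511.37192704 166.41633624] (array([ 540.2, -188.3]), array([103., 241.]), 81.9)
dark [324.83127572 279.55967078] (array([ 405.8, -252.6]), array([30.4, 70.8]), -7.4)
red [325.85232068 375.90084388] [284 296] [367 465] (array([ 410.8, -214.9]), array([29.2, 76.3]), 82.8)
red [325.5326087  257.58695652] [284 250] [368 265] (array([ 417.6, -162.9]), array([ 5.4, 28.2]), -7.5)
```

View pics/w6.png

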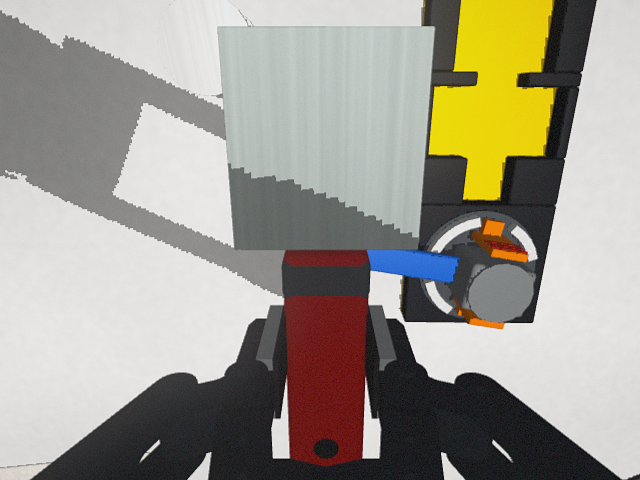

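The picture shows the held scraper square in the jaws. On the right are the tray's handle channel (485,180), the finger bays (490,120), and the knob (495,290) with its keeper to the left. The floor edges on the right side and the channel end (row 200) aren't hidden, so I'll use those.

Run:
```python
from h import *
c=np.load("c6.npy",allow_pickle=True).item(); im=cv2.imread("pics/w6.png")[:,:,::-1].copy()
m=mask(im,(20,120,100),(35,255,255)); m=cv2.morphologyEx(m,cv2.MORPH_OPEN,np.ones((3,3)))
def redge(rows): return np.array([[np.where(m[v,:600])[0].max()+.5,v] for v in rows])
def bedge(cols): return np.array([[u,np.where(m[:260,u])[0].max()+.5] for u in cols])
print(redge([100,130,170,190]).tolist(),bedge([470,480,490,500]).tolist())
ch=plane(c,redge(range(168,196)),.004); bay=plane(c,redge(range(95,148)),.004); bl=plane(c,redge(range(5,60)),.004); en=plane(c,bedge(range(470,498)),.004)
for n,p in(("ch",ch),("bay",bay),("bl",bl),("en",en)):
    v=np.polyfit(p[:,1],p[:,0],1) if n!="en" else np.polyfit(p[:,0],p[:,1],1); print(n,p.mean(0)*1000,np.degrees(np.arctan(v[0])))
for yaw in (82.1,82.5,82.9):
    a=np.radians(yaw);u=np.array([np.cos(a),np.sin(a)]);w=np.array([-np.sin(a),np.cos(a)])
    f=lambda p,q:(p[:,:2]@q).mean()*1000
    x0=f(en,u)+87.5; ys=np.array([f(ch,w)+17.5,f(bay,w)+47,f(bl,w)+34.5]); o=x0*u+np.mean(ys)*w
    print(yaw,x0,ys,"origin",o,"knob",o-139*u)
# knob top disc 71mm
g=mask(im,(0,0,85),(179,40,150))
for b in blobs(g,(460,255,540,325),300)[:1]: P=plane(c,b,.071); print("knobtop",b.mean(0),rect(P))
for b in blobs(mask(im,(100,100,40),(125,255,255)),(350,240,470,290),100)[:1]: print("keeper",rect(plane(c,b,.037)))
```

```text
[[553.5, 100.0], [548.5, 130.0], [503.5, 170.0], [500.5, 190.0]] [[470.0, 199.5], [480.0, 199.5], [490.0, 200.5], [500.0, 196.5]]
ch [ 555.03754946 -194.45488964    4.        ] 7.499143803128735
bay [ 590.77320385 -152.40079785    4.        ] 7.865251002524933
bl [586.90840363 -90.335236     4.        ] 7.871336122988707
en [ 540.30485838 -207.59835902    4.        ] -9.376024654230232
82.1 -43.8661831748085 [-558.99670922 -559.11310751 -559.25441335] origin [ 547.7858801  -120.29805793] knob [ 528.6810882  -257.97887332]
82.5 -47.798390472166005 [-558.17058258 -558.61135303 -559.17843525] origin [ 547.63515728 -120.30837712] knob [ 529.49201656 -258.11921285]
82.9 -51.72400351684951 [-557.31639857 -558.0800819  -559.0735221 ] origin [ 547.48352431 -120.316369  ] knob [ 530.30291904 -258.25050837]
knobtop [495.07142857 289.62184874] (array([ 527.1, -256.3]), array([45.1, 46.9]), -16.4)
keeper (array([ 473.5, -240.7]), array([23.5, 71.3]), -17.1)
```

Run:
```python
from h import *
c=np.load("c6.npy",allow_pickle=True).item(); im=cv2.imread("pics/w6.png")[:,:,::-1].copy()
h=hsv(im); g=cv2.cvtColor(im,cv2.COLOR_RGB2GRAY).astype(int)
fr=[[u,15+np.argmax(np.abs(np.diff(g[15:40,u])))+.5] for u in (300,340,380,410)]
P=np.array([.41246,-.19665]); a=np.radians(82.5);u=np.array([np.cos(a),np.sin(a)]);w=np.array([-np.sin(a),np.cos(a)])
for n,p in(("front",fr),("sideL",[[226,160]]),("sideR",[[429,160]])):
    q=plane(c,p,.197)[:,:2]-P; print(n,p,(q@u*1000).round(1),(q@w*1000).round(1))
a=np.radians(82.1);u=np.array([np.cos(a),np.sin(a)]); o=np.array([.5478,-.1203]); t=o-.025*u; print(t)
to(((*t,.10),82.1,0),((*t,.018),82.1,0))
```

```text
front [[300, np.float64(25.5)], [340, np.float64(25.5)], [380, np.float64(25.5)], [410, np.float64(25.5)]] [104.7 104.7 104.7 104.7] [  6.9  -4.7 -16.4 -25.2]
sideL [[226, 160]] [65.7] [31.5]
sideR [[429, 160]] [65.8] [-33.9]
[ 0.54436389 -0.14506274]
{'x': 6.83, 'y': 12.41, 'z': 10.04, 'ax': -0.01, 'ay': -0.01, 'az': 0.41}
{'x': 0.0, 'y': -0.0, 'z': 8.2, 'ax': 0.0, 'ay': 0.0, 'az': 0.0}
```

Emit:
{"method": "apply_moves", "body": {"rows": [{"jaw": 1, "x": 1.7, "y": 3, "z": 0, "ax": 0, "ay": 0, "az": 0.4}, {"jaw": 1, "x": 3.4, "y": 6.1, "z": 0, "ax": 0, "ay": 0, "az": 0.4}, {"jaw": 1, "x": 5.1, "y": 9.2, "z": 0, "ax": 0, "ay": 0, "az": 0.4}, {"jaw": 1, "x": 6.8, "y": 12.3, "z": 0, "ax": 0, "ay": 0, "az": 0.4}, {"jaw": 1, "x": 6.8, "y": 12.3, "z": 3, "ax": 0, "ay": 0, "az": 0.4}, {"jaw": 1, "x": 6.8, "y": 12.3, "z": 7, "ax": 0, "ay": 0, "az": 0.4}, {"jaw": 1, "x": 6.8, "y": 12.3, "z": 11, "ax": 0, "ay": 0, "az": 0.4}, {"jaw": 1, "x": 6.8, "y": 12.3, "z": 14, "ax": 0, "ay": 0, "az": 0.4}, {"jaw": 1, "x": 6.8, "y": 12.3, "z": 15.5, "ax": 0, "ay": 0, "az": 0.4}, {"jaw": 1, "x": 6.8, "y": 12.3, "z": 15.5, "ax": 0, "ay": 0, "az": 0.4}]}}

```text
t: 18.45
position: [0.5413, -0.1446, 0.0429]
orientation: [[0.138, 0.99, -0.005], [0.99, -0.138, 0.002], [0.001, -0.005, -1.0]]
ft_force: [-0.2, -0.2, -1.9]
gripper_width: 0.0286
gripper_force: 50.2
```

Run:
```python
from h import *
r.grab_frame("wrist"); st=r.read_state(); print(st["position"],st["ft_force"])
im=r.grab_frame("top"); cv2.imwrite("pics/t7.png",im[:,:,::-1])
to(((.5434,-.1449,.030),82.1,0))
```

```text
[ 0.54250797 -0.14509709  0.04441146] [-0.14149621  0.26604491 -1.50848784]
{'x': 0.05, 'y': -0.01, 'z': 1.55, 'ax': -0.02, 'ay': -0.01, 'az': -0.0}
```

Emit:
{"method": "apply_moves", "body": {"rows": [{"jaw": 1, "x": 0.03, "y": 0, "z": 0.4, "ax": 0, "ay": 0, "az": 0}, {"jaw": 1, "x": 0.03, "y": 0, "z": 0.8, "ax": 0, "ay": 0, "az": 0}, {"jaw": 1, "x": 0.03, "y": 0, "z": 1.2, "ax": 0, "ay": 0, "az": 0}, {"jaw": 1, "x": 0.03, "y": 0, "z": 1.6, "ax": 0, "ay": 0, "az": 0}, {"jaw": 1, "x": 0.03, "y": 0, "z": 2, "ax": 0, "ay": 0, "az": 0}, {"jaw": 1, "x": 0.03, "y": 0, "z": 2.3, "ax": 0, "ay": 0, "az": 0}, {"jaw": 1, "x": 0.03, "y": 0, "z": 2.5, "ax": 0, "ay": 0, "az": 0}, {"jaw": 1, "x": 0.03, "y": 0, "z": 2.7, "ax": 0, "ay": 0, "az": 0}, {"jaw": 1, "x": 0.03, "y": 0, "z": 2.7, "ax": 0, "ay": 0, "az": 0}, {"jaw": 1, "x": 0.03, "y": 0, "z": 2.7, "ax": 0, "ay": 0, "az": 0}]}}

```text
t: 19.55
position: [0.5433, -0.145, 0.0184]
orientation: [[0.137, 0.991, -0.0], [0.991, -0.137, 0.0], [0.0, -0.0, -1.0]]
ft_force: [0.7, -0.1, -3.3]
gripper_width: 0.0289
gripper_force: 50.3
```

It slid in freely. Down 1 mm more, open within the bays and lift.

Emit:
{"method": "apply_moves", "body": {"rows": [{"jaw": 1, "x": 0, "y": 0, "z": 0.1, "ax": 0, "ay": 0, "az": 0}, {"jaw": 1, "x": 0, "y": 0, "z": 0.12, "ax": 0, "ay": 0, "az": 0}, {"jaw": 0.1, "x": 0, "y": 0, "z": 0.12, "ax": 0, "ay": 0, "az": 0}, {"jaw": -0.05, "x": 0, "y": 0, "z": 0.12, "ax": 0, "ay": 0, "az": 0}, {"jaw": -0.05, "x": 0, "y": 0, "z": 0.12, "ax": 0, "ay": 0, "az": 0}, {"jaw": -0.05, "x": 0, "y": 0, "z": 0.12, "ax": 0, "ay": 0, "az": 0}, {"jaw": -0.05, "x": 0, "y": 0, "z": -1, "ax": 0, "ay": 0, "az": 0}, {"jaw": -0.05, "x": 0, "y": 0, "z": -4, "ax": 0, "ay": 0, "az": 0}, {"jaw": -0.05, "x": 0, "y": 0, "z": -9, "ax": 0, "ay": 0, "az": 0}, {"jaw": -0.05, "x": 0, "y": 0, "z": -14, "ax": 0, "ay": 0, "az": 0}]}}

```text
t: 20.55
position: [0.5425, -0.1448, 0.1601]
orientation: [[0.137, 0.991, -0.002], [0.991, -0.137, 0.001], [0.0, -0.002, -1.0]]
ft_force: [1.2, -0.8, 0.7]
gripper_width: 0.0447
gripper_force: 0.0
```

Run:
```python
from h import *
c=r.calibration("wrist"); im=r.grab_frame("wrist"); st=r.read_state(); print(st["position"],st["ft_force"],st["gripper_width"])
cv2.imwrite("pics/w8.png",im[:,:,::-1])
red=mask(im,(0,120,60),(8,255,255))|mask(im,(172,120,60),(179,255,255))
for b in blobs(red,None,200)[:2]: print("red",b.mean(0),rect(plane(c,b,.020)))
kn=np.array([.5283,-.2577]); to(((*kn,.13),162.9,0),((*kn,.050),162.9,0))
```

```text
[ 0.54738656 -0.14651612  0.16878967] [ 1.39016778 -0.40310657  4.60169887] 0.04475924743159507
red [327.6048951  250.79370629] (array([ 541.4, -164.1]), array([29.3, 78.8]), 81.8)
red [327.74157303 179.40449438] (array([ 548.5, -112.1]), array([ 3.3, 28.4]), -7.9)
{'x': -11.26, 'y': -0.41, 'z': 3.91, 'ax': 0.43, 'ay': 0.59, 'az': -80.78}
{'x': 0.0, 'y': -0.0, 'z': 8.0, 'ax': 0.0, 'ay': 0.0, 'az': 0.0}
```

View pics/w8.png

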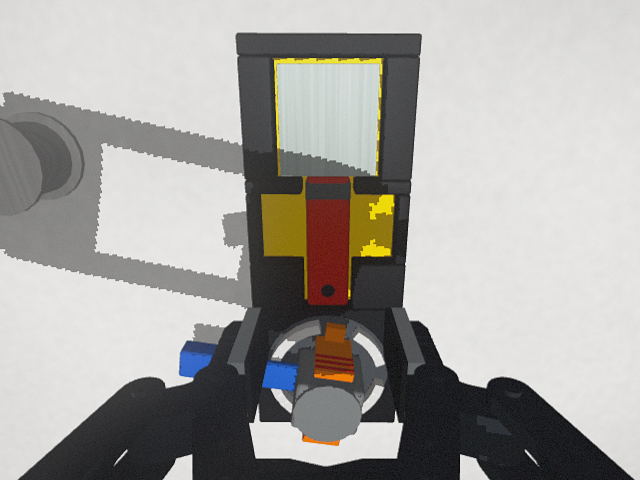

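The scraper lies home in the pocket: blade at (328,118) framed by yellow, handle at (328,240). Knob top is at (327,412), tabs at (335,350) and (320,440), keeper to the left at (240,365). Refining the knob position.

Run:
```python
from h import *
c=r.calibration("wrist"); im=r.grab_frame("wrist"); st=r.read_state(); print(st["position"],st["ft_force"])
g=mask(im,(0,0,85),(179,40,150))
for b in blobs(g,(285,370,370,450),300)[:1]: P=plane(c,b,.071); print("knobtop",b.mean(0),rect(P))
bl=mask(im,(100,100,40),(125,255,255))
for b in blobs(bl,(170,335,310,400),60)[:2]: print("keeper",b.mean(0),rect(plane(c,b,.037)))
red=mask(im,(0,120,60),(8,255,255))|mask(im,(172,120,60),(179,255,255))
for b in blobs(red,None,200)[:1]: print("red",rect(plane(c,b,.020)))
kn=np.array([.5283,-.2577]); to(((*kn,.13),162.9,0),((*kn,.050),162.9,0))
```

```text
[ 0.54791642 -0.14680961  0.16613807] [ 1.32063971 -0.14498461  0.457877  ]
knobtop [327.32081911 393.3890785 ] (array([ 534.4, -255.4]), array([48.9, 56.2]), -8.3)
keeper [193.62790698 351.41085271] (array([ 440.7, -227.2]), array([30.1, 31.1]), -17.2)
keeper [276.47368421 366.65263158] (array([ 498.5, -248.1]), array([17.5, 24.6]), 70.2)
red (array([ 541.5, -164.4]), array([29., 79.]), 82.2)
{'x': -11.24, 'y': -0.47, 'z': 3.64, 'ax': 0.49, 'ay': 0.67, 'az': -80.79}
{'x': 0.0, 'y': -0.0, 'z': 8.0, 'ax': 0.0, 'ay': 0.0, 'az': 0.0}
```

Emit:
{"method": "apply_moves", "body": {"rows": [{"jaw": -1, "x": -1.1, "y": 0, "z": 0, "ax": 0, "ay": 0, "az": -7}, {"jaw": -1, "x": -2.3, "y": 0, "z": 0, "ax": 0, "ay": 0, "az": -15}, {"jaw": -1, "x": -3.4, "y": 0, "z": 0, "ax": 0, "ay": 0, "az": -23}, {"jaw": -1, "x": -4.6, "y": 0, "z": 0, "ax": 0, "ay": 0, "az": -31}, {"jaw": -1, "x": -5.7, "y": 0, "z": 0, "ax": 0, "ay": 0, "az": -39}, {"jaw": -1, "x": -6.8, "y": 0, "z": 0, "ax": 0, "ay": 0, "az": -47}, {"jaw": -1, "x": -8, "y": 0, "z": 0, "ax": 0, "ay": 0, "az": -55}, {"jaw": -1, "x": -9.1, "y": 0, "z": 0, "ax": 0, "ay": 0, "az": -63}, {"jaw": -1, "x": -10.3, "y": 0, "z": 0, "ax": 0, "ay": 0, "az": -71}, {"jaw": -1, "x": -11.4, "y": 0.1, "z": 0, "ax": 0, "ay": 0, "az": -79}]}}

```text
t: 21.65
position: [0.5281, -0.2584, 0.1586]
orientation: [[-0.948, 0.318, -0.0], [0.318, 0.948, 0.0], [0.0, 0.0, -1.0]]
ft_force: [0.2, -0.3, 0.4]
gripper_width: 0.0854
gripper_force: 0.0
```

Emit:
{"method": "apply_moves", "body": {"rows": [{"jaw": -1, "x": 0, "y": 0, "z": 0, "ax": 0, "ay": 0, "az": -1.8}, {"jaw": -1, "x": 0, "y": 0, "z": 0, "ax": 0, "ay": 0, "az": -1.8}, {"jaw": -1, "x": 0, "y": 0, "z": 0, "ax": 0, "ay": 0, "az": -1.8}, {"jaw": -1, "x": 0, "y": 0, "z": 0, "ax": 0, "ay": 0, "az": -1.8}, {"jaw": -1, "x": 0, "y": 0, "z": 0, "ax": 0, "ay": 0, "az": -1.8}, {"jaw": -1, "x": 0, "y": 0, "z": 0, "ax": 0, "ay": 0, "az": -1.8}, {"jaw": -1, "x": 0, "y": 0, "z": 0, "ax": 0, "ay": 0, "az": -1.8}, {"jaw": -1, "x": 0, "y": 0, "z": 0, "ax": 0, "ay": 0, "az": -1.8}, {"jaw": -1, "x": 0, "y": 0, "z": 0, "ax": 0, "ay": 0, "az": -1.8}, {"jaw": -1, "x": 0, "y": 0, "z": 0, "ax": 0, "ay": 0, "az": -1.8}]}}

```text
t: 22.65
position: [0.5286, -0.2581, 0.1584]
orientation: [[-0.956, 0.294, 0.0], [0.294, 0.956, 0.0], [-0.0, 0.0, -1.0]]
ft_force: [0.6, -0.5, 1.2]
gripper_width: 0.0857
gripper_force: 0.0
```

Run:
```python
from h import *
c=r.calibration("wrist"); im=r.grab_frame("wrist"); st=r.read_state(); print(st["position"],st["qpos"],st["ft_force"],st["gripper_width"])
cv2.imwrite("pics/w9.png",im[:,:,::-1])
kn=np.array([.5283,-.2577]); print("knob px",proj(c,[[*kn,.071]]))
bl=mask(im,(100,100,40),(125,255,255))
for b in blobs(bl,None,200)[:2]: print("keeper",b.mean(0),rect(plane(c,b,.037)))
for b in blobs(mask(im,(5,150,100),(18,255,255)),None,60)[:3]: print("orange",b.mean(0),rect(plane(c,b,.066)))
to(((*kn,.047),162.9,0))
```

```text
[ 0.52863571 -0.25810569  0.15840205] [-3.27535916e+01  2.45363980e+01  9.34088927e+01  6.83085423e-03
  6.20554874e+01 -1.05655143e+02] [-0.38756368  0.29773959  0.85723046] 0.08541738457173405
knob px [[324.97974467 252.91487078]]
keeper [325.56830601 124.09289617] (array([ 465.9, -238.2]), array([22.3, 84.9]), -17.1)
orange [278.18125 237.2125 ] (array([ 514.2, -282.1]), array([14.6, 35.5]), -16.0)
orange [373.5125  236.33125] (array([ 530.5, -228.1]), array([14. , 35.9]), -14.3)
{'x': 0.04, 'y': 0.03, 'z': 11.14, 'ax': 0.01, 'ay': 0.0, 'az': -0.0}
```

View pics/w9.png

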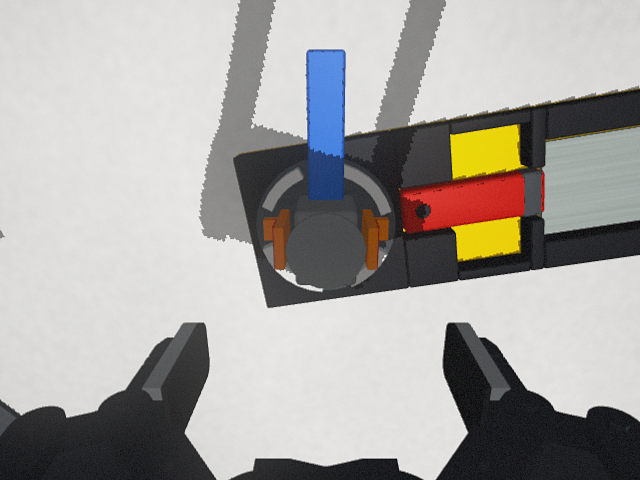

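The view shows the knob centred between the fingers (tabs at (278,237) and (373,236)), with the keeper straight ahead at (325,124). Lowering and pinching.

Emit:
{"method": "apply_moves", "body": {"rows": [{"jaw": -1, "x": 0, "y": 0, "z": 2, "ax": 0, "ay": 0, "az": 0}, {"jaw": -1, "x": 0, "y": 0, "z": 4.5, "ax": 0, "ay": 0, "az": 0}, {"jaw": -1, "x": 0, "y": 0, "z": 7, "ax": 0, "ay": 0, "az": 0}, {"jaw": -1, "x": 0, "y": 0, "z": 9, "ax": 0, "ay": 0, "az": 0}, {"jaw": -1, "x": 0, "y": 0, "z": 10.4, "ax": 0, "ay": 0, "az": 0}, {"jaw": -1, "x": 0, "y": 0, "z": 11.1, "ax": 0, "ay": 0, "az": 0}, {"jaw": -1, "x": 0, "y": 0, "z": 11.1, "ax": 0, "ay": 0, "az": 0}, {"jaw": -1, "x": 0, "y": 0, "z": 11.1, "ax": 0, "ay": 0, "az": 0}, {"jaw": -1, "x": 0, "y": 0, "z": 11.1, "ax": 0, "ay": 0, "az": 0}, {"jaw": -1, "x": 0, "y": 0, "z": 11.1, "ax": 0, "ay": 0, "az": 0}]}}

```text
t: 23.7
position: [0.5292, -0.2585, 0.0483]
orientation: [[-0.956, 0.294, 0.001], [0.294, 0.956, -0.001], [-0.002, -0.0, -1.0]]
ft_force: [-0.4, -0.5, -0.2]
gripper_width: 0.0854
gripper_force: 0.0
```

Emit:
{"method": "apply_moves", "body": {"force": 30, "rows": [{"jaw": -0.5, "x": 0, "y": 0, "z": 0, "ax": 0, "ay": 0, "az": 0}, {"jaw": -0.3, "x": 0, "y": 0, "z": 0, "ax": 0, "ay": 0, "az": 0}, {"jaw": 0, "x": 0, "y": 0, "z": 0, "ax": 0, "ay": 0, "az": 0}, {"jaw": 0.5, "x": 0, "y": 0, "z": 0, "ax": 0, "ay": 0, "az": 0}, {"jaw": 1, "x": 0, "y": 0, "z": 0, "ax": 0, "ay": 0, "az": 0}, {"jaw": 1, "x": 0, "y": 0, "z": 0, "ax": 0, "ay": 0, "az": 0}, {"jaw": 1, "x": 0, "y": 0, "z": 0, "ax": 0, "ay": 0, "az": 0}, {"jaw": 1, "x": 0, "y": 0, "z": 0, "ax": 0, "ay": 0, "az": 0}, {"jaw": 1, "x": 0, "y": 0, "z": 0, "ax": 0, "ay": 0, "az": 0}, {"jaw": 1, "x": 0, "y": 0, "z": 0, "ax": 0, "ay": 0, "az": 0}]}}

```text
t: 24.7
position: [0.5291, -0.2584, 0.0488]
orientation: [[-0.956, 0.294, 0.001], [0.294, 0.956, -0.001], [-0.001, -0.0, -1.0]]
ft_force: [-1.6, 1.3, 10.9]
gripper_width: 0.0464
gripper_force: 29.5
```

Emit:
{"method": "apply_moves", "body": {"rows": [{"jaw": 1, "x": 0, "y": 0, "z": 0, "ax": 0, "ay": 0, "az": 5}, {"jaw": 1, "x": 0, "y": 0, "z": 0, "ax": 0, "ay": 0, "az": 11}, {"jaw": 1, "x": 0, "y": 0, "z": 0, "ax": 0, "ay": 0, "az": 17}, {"jaw": 1, "x": 0, "y": 0, "z": 0, "ax": 0, "ay": 0, "az": 23}, {"jaw": 1, "x": 0, "y": 0, "z": 0, "ax": 0, "ay": 0, "az": 29}, {"jaw": 1, "x": 0, "y": 0, "z": 0, "ax": 0, "ay": 0, "az": 35}, {"jaw": 1, "x": 0, "y": 0, "z": 0, "ax": 0, "ay": 0, "az": 41}, {"jaw": 1, "x": 0, "y": 0, "z": 0, "ax": 0, "ay": 0, "az": 47}, {"jaw": 1, "x": 0, "y": 0, "z": 0, "ax": 0, "ay": 0, "az": 53}, {"jaw": 1, "x": 0, "y": 0, "z": 0, "ax": 0, "ay": 0, "az": 58}]}}

```text
t: 25.7
position: [0.528, -0.2594, 0.0488]
orientation: [[-0.254, 0.967, -0.001], [0.967, 0.254, -0.002], [-0.002, -0.001, -1.0]]
ft_force: [-6.0, -3.7, 12.5]
gripper_width: 0.0466
gripper_force: 30.0
```

Emit:
{"method": "apply_moves", "body": {"rows": [{"jaw": 1, "x": 0, "y": 0, "z": 0, "ax": 0, "ay": 0, "az": 5}, {"jaw": 1, "x": 0, "y": 0, "z": 0, "ax": 0, "ay": 0, "az": 10}, {"jaw": 1, "x": 0, "y": 0, "z": 0, "ax": 0, "ay": 0, "az": 15}, {"jaw": 1, "x": 0, "y": 0, "z": 0, "ax": 0, "ay": 0, "az": 19}, {"jaw": 1, "x": 0, "y": 0, "z": 0, "ax": 0, "ay": 0, "az": 22}, {"jaw": 1, "x": 0, "y": 0, "z": 0, "ax": 0, "ay": 0, "az": 24}, {"jaw": 1, "x": 0, "y": 0, "z": 0, "ax": 0, "ay": 0, "az": 25}, {"jaw": 1, "x": 0, "y": 0, "z": 0, "ax": 0, "ay": 0, "az": 26}, {"jaw": 1, "x": 0, "y": 0, "z": 0, "ax": 0, "ay": 0, "az": 26}, {"jaw": 1, "x": 0, "y": 0, "z": 0, "ax": 0, "ay": 0, "az": 26}]}}

```text
t: 26.7
position: [0.5274, -0.2594, 0.0488]
orientation: [[0.188, 0.982, -0.002], [0.982, -0.188, -0.003], [-0.003, -0.002, -1.0]]
ft_force: [-7.5, -3.9, 13.8]
gripper_width: 0.0465
gripper_force: 33.3
```

Run:
```python
from h import *
st=r.read_state(); R=st["orientation"]; print(st["position"],np.degrees(np.arctan2(R[1,0],R[0,0])),st["ft_force"],st["moment"],st["gripper_width"])
```

```text
[ 0.52735957 -0.25938561  0.04878319] 79.18115194009134 [-7.45793513 -3.87042567 13.84840763] [-0.54838598  1.29292094  1.49068486] 0.046517832735517566
```

The wrist moment is 1.5 N m at the stop. Letting go and rising.

Emit:
{"method": "apply_moves", "body": {"rows": [{"jaw": 0, "x": 0, "y": 0, "z": 0, "ax": 0, "ay": 0, "az": 0}, {"jaw": -0.6, "x": 0, "y": 0, "z": 0, "ax": 0, "ay": 0, "az": 0}, {"jaw": -1, "x": 0, "y": 0, "z": 0, "ax": 0, "ay": 0, "az": 0}, {"jaw": -1, "x": 0, "y": 0, "z": 0, "ax": 0, "ay": 0, "az": 0}, {"jaw": -1, "x": 0, "y": 0, "z": -1, "ax": 0, "ay": 0, "az": 0}, {"jaw": -1, "x": 0, "y": 0, "z": -4, "ax": 0, "ay": 0, "az": 0}, {"jaw": -1, "x": 0, "y": 0, "z": -8, "ax": 0, "ay": 0, "az": 0}, {"jaw": -1, "x": 0, "y": 0, "z": -12, "ax": 0, "ay": 0, "az": 0}, {"jaw": -1, "x": 0, "y": 0, "z": -14, "ax": 0, "ay": 0, "az": 0}, {"jaw": -1, "x": 0, "y": 0, "z": -14, "ax": 0, "ay": 0, "az": 0}]}}

```text
t: 27.7
position: [0.5311, -0.2594, 0.192]
orientation: [[0.192, 0.981, 0.007], [0.981, -0.192, -0.004], [-0.003, 0.008, -1.0]]
ft_force: [1.4, -0.9, 0.6]
gripper_width: 0.0857
gripper_force: 0.0
```

Run:
```python
from h import *
c=r.calibration("wrist"); im=r.grab_frame("wrist"); st=r.read_state(); print(st["position"],st["ft_force"],st["gripper_width"])
cv2.imwrite("pics/w10.png",im[:,:,::-1])
for b in blobs(mask(im,(100,100,40),(125,255,255)),None,200)[:2]: print("keeper",b.mean(0),rect(plane(c,b,.037)))
for b in blobs(mask(im,(5,150,100),(18,255,255)),None,60)[:3]: print("orange",b.mean(0),b.min(0),b.max(0),rect(plane(c,b,.066)))
```

```text
[ 0.52990255 -0.25862703  0.18970169] [ 0.234099   -0.22322977 -0.46412677] 0.0853415184959737
keeper [312.59567901 121.53395062] (array([ 537. , -192.9]), array([22.2, 85.4]), 82.0)
orange [363.08510638 221.87943262] [355 203] [374 246] (array([ 558.4, -258.8]), array([12.3, 29.2]), 80.3)
orange [273.63793103 227.62931034] [263 208] [282 251] (array([ 499.2, -250.7]), array([10.8, 29.6]), 82.2)
```

View pics/w10.png

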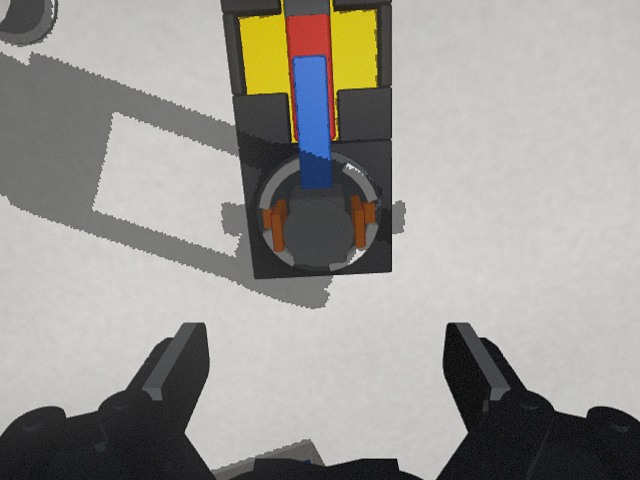

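The keeper lies along the tray over the handle (82.0° against the tray's 82.1°). The tabs at (274,228) and (363,222) are no closer together than when parked, so both have sprung out. Handing in.

```bash
python3 -c "
from workcell import r
print(r.read_state()['t'], r.finish_job())"
```

```text
the job is handed in; nothing more can be done
27.75 None
```

The job is handed in at 27.75 s: in the last pictures the scraper lies flat in its pocket, the keeper is turned over the handle to its stop, and both tabs look sprung out; no score came back.

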